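# Seat the tub's caps and hold its flap at the balance point

## Robot

A 6-joint arm with a two-finger parallel gripper is mounted at the origin on the work surface. World frame = base frame: x ahead of the robot, y to its left, z up, the work surface at z = 0. Lengths are in m, angles in rad, forces in N, time in s.
With the tool pointing down it reaches from about 0.375 to 0.975 m from the base axis. Payload 3.8 kg.
Tool frame: the origin (TCP) lies between the finger pads, 19 mm behind the fingertips; this is the grasp point; z points along the fingers, y is the line along which they close (so a half turn about z gives the same grasp; the last joint's range is limited). The gripper opens to 88 mm and grips with 3 to 60 N. Pads are 18 mm wide; open, the fingers measure 123 mm over their backs; the gripper's body (75 mm by 187 mm) begins 45 mm behind the grasp point.
Start: joints at [-0.037, 0.264, 1.604, -0, 1.274, -0.037], TCP at [0.675, -0, 0.257] pointing down, gripper open.
Joint ranges: [-2.63, 2.63], [-0.94, 2.18], [0.31, 2.57], [-1.31, 4.45], [0, 2.66], [-2.55, 2.55]. Speed limits (rad/s): [2.57, 2.57, 3.14, 3.14, 3.14, 3.14].

## Interface

Orientations are given as a 3x3 rotation matrix whose columns are the frame's x, y, z axes.
In Python, from bench import telemetry, vision, order gives the robot as it stands.
- The arm moves only by the tool carry_out, never from a script. Its argument "commands" is a list that holds one entry, the list of rows, each a list of 7 numbers: the turn, a rotation vector about the world's x, y, z in rad, then the shift along the world's x, y, z in mm, then the opening, from 0 (shut) to 1 (fully open). A call has 1 to 12 rows; each row is the pose to reach, as a shift and turn from the pose commanded when the call began; what a row does not reach only later rows make up. A row lasts 1/8 s, in which the tool goes at most 62.5 mm and 10.7 degrees, less where a joint would pass 70% of its speed; a pose out of reach is approached as far as the arm can. A call with a gripper value outside its range is refused whole. The fingers move at their own pace and stop on an object; the grip force is fixed at half the most. Time passes only in rows, so rows that repeat a pose let the fingers close. It gives the time, the measured TCP pose, the force, the opening and the grip force at its end, in the units of the state.
- telemetry.observe(): the state, without advancing time (a new reading comes with each control period).
- vision.capture(name): name is "scene" or "side" or "wrist"; returns the picture (480x640x3 uint8, blue, green, red); there is no depth.
- vision.camera_model(name): a dict with "camera_matrix" (3x3 intrinsics, pixels), "dist_coeffs" ([k1, k2, p1, p2, k3] as OpenCV has them; the pictures are not rectified), "R" (3x3) and "t" (3): a world point X has camera coordinates R X + t; the wrist camera has in their place "hand_eye" (4x4, takes a point from camera to tool coordinates, whose origin is the TCP and whose axes are the flange's). Camera axes: x right, y down, z forward; pixel columns grow to the right and rows downward; lengths in m; the calibration is good to about 2 mm. A picture is of the moment at which its call begins: read the wrist's pose just before it. camera_model takes no time and is no camera call.
- order.sign_off(): hands the job in; it is judged then, once.
Trained networks look in the newest picture that a camera, given by its name, has taken for a name from the list of things; names that differ only in an ending like _2 or _b are one class to them, and where a whole thing is asked for, a point or a joint stands for the part that bears it (a point fixed in the world has none). Each returns a list of dicts, best first, with "conf" (0 to 1); they miss things now and then, are a little off and sometimes report something else, mostly with a low value. They report only what shows in the picture. A call takes as long as a camera call. They do not tell look-alikes from the thing itself.
- vision.masks_of(camera, label): "pixels" (480x640 bool, what is visible of it) and "extent" ([left, top, right, bottom] in pixels, round what is visible of it).
- vision.pinpoint(camera, label): "pixel" ([column, row] in pixels: a listed point, or the origin of a listed thing).
The state is a dict: "clock": time; "qpos": joint angles; "dq": joint speeds; "joint_torque": joint torques, N m; "tcp_pos": TCP position; "orientation": TCP orientation; "ft_force": force on the tool from outside, world axes, zero at the start; "ft_torque": the same for the moment, N m; "grip_width": finger opening in m; "grasp_force": force on a finger pad.
Only numpy, scipy, OpenCV 4.12 (cv2) and the standard library are available. Lean on these libraries where they do the work, as an engineer would, in place of code of your own. Each camera call takes 0.05 s, during which the arm holds its last target. There are 200 camera calls.

## Task

The grey storage tub stands open with its hinged flap laid back towards the robot. Press both round bamboo caps on its deck fully home, and only then pinch the flap by the tab on its free edge, swing it up to its balance point, where it stands upright and would fall neither way, without letting it drop shut, and finish still gripping it there, steady, so that I can clip the lid stay on. Leave the bowl, tins, scoop, spoon and mug where they are.

Things in the scene. Friction and masses are not known exactly. Their poses are not given: they have to be found in the camera images.
- tub: Grey storage tub, fixed, 140 mm (x) by 200 mm (y), deck 85 mm above the worktop; origin at the centre of its underside, z up. The flap's hinge runs along y on its -x rim, turned roughly to the robot. Low rims: to 97 mm on the y sides (hinge blocks at the -x corners to 98 mm), 91 mm on +x. The latch button on its +x face and steel stay arm on its +y side are fixed and not used.
- cap_left (a joint): How far the left bamboo cap (the one on the tub's +y half) stands proud, in m: 0 = fully home, brim down on the deck; at the start 0.005 to 0.010. The cap slides straight up and down only, with about 7 N of friction, stays where it is left, and stops hard at 0.
- cap_right (a joint): The same for the right bamboo cap, on the tub's -y half.
- cap_left_top (a point): Centre of the top face of the left cap: a flat bamboo disc, 68 mm across, brim 5 mm thick, so its top is 90 mm above the worktop when home. It lies at x = +5 mm, y = +47 mm in the tub's frame.
- cap_right_top (a point): Centre of the top face of the right cap, the same disc, at x = +5 mm, y = -47 mm in the tub's frame.
- flap (a joint): Flap angle in rad: 0 = shut (level over the deck, pointing to the tub's +x), 1.571 = upright, 2.0 = laid back on its stop, leaning over the tub's -x side (start). It swings with hardly any friction. Its mass lies in its own plane, so it balances at 1.571; short of that it falls shut, beyond it falls back to the stop.
- flap_hinge (a point): Middle of the hinge line, 100 mm above the worktop, 70 mm from the tub's centre towards its -x; axes parallel to the tub's; fixed to the tub.
- flap_tab (a point): Grip point at mid-tab on the flap's free edge, 130 mm from the hinge line. Axes: x along the flap away from the hinge, y along the hinge, z square to the flap. The tab is 10 mm thick (pinch across this), 50 mm wide along the hinge, and spans 117 to 144 mm from the hinge; the rest is a 6 mm panel, 186 mm wide, 117 mm long; mass 0.13 to 0.21 kg.
- bowl: White ceramic bowl, 130 mm across, 55 mm high, standing on the 80 mm high bamboo stand (150 mm square); origin at the centre of its underside. Leave alone.
- tin_a: Closed tin with a paper label, 68 mm across, 95 mm high, beside the tub; origin at the centre of its underside. Leave alone.
- tin_b: Closed dark metal tin without a label, 68 mm across, 95 mm high, beside the tub; origin at the centre of its underside. Leave alone.
- scoop: Clear plastic scoop lying on the worktop, about 160 mm long, 55 mm wide, 35 mm high; origin near its middle, underside. Leave alone.
- spoon: Steel tablespoon, about 200 mm long, lying beyond the tub; origin at its middle, underside. Leave alone.
- mug: White ceramic mug, 80 mm across, 90 mm high; origin at the centre of its underside. Leave alone.
Mind the look-alikes: they are no part of the job. Leave any red look-alike of the tub alone.

How it is judged:
By the outcome, as a careful person would: the job done as asked, in the order asked, and still so for the second after the job is handed in, while the arm keeps its last pose, push and grip.
It also fails if it takes over 54 s, if anything falls off the work surface, if the arm or the gripper's body presses on something with over 40 N, if the wrist force passes 120 N, or if a joint passes its speed limit or range.

## Working session

There is one attempt and no reset: what is moved stays moved. The work goes in short steps, Python scripts to look and compute and a tool call to move; the robot and the scene stay as the last step left them, time stands still between calls to the robot, and variables do not carry over. Pictures are saved under pics/ and viewed, at most 10 in all, crops included, and the job is handed in when it is done.

Besides the shell and the picture viewer there is one more tool, called after "Emit:" as name(argument=value, ...) on one line, values as JSON. carry_out: Moves the arm, as the interface text tells. Its arguments: {"type":"object","properties":{"commands":{"type":"array"}},"required":["commands"]}

```bash
mkdir -p pics; cat > h.py <<'E'
import numpy as np, cv2
from bench import telemetry, vision, order
def cam(n):
    m=vision.camera_model(n); K=np.array(m["camera_matrix"]); d=np.array(m["dist_coeffs"])
    if n=="wrist":
        s=telemetry.observe(); H=np.array(m["hand_eye"]); T=np.eye(4); T[:3,:3]=s["orientation"]; T[:3,3]=s["tcp_pos"]
        W=np.linalg.inv(T@H); return K,d,W[:3,:3],W[:3,3]
    return K,d,np.array(m["R"]),np.array(m["t"])
def proj(n,X,c=None):
    K,d,R,t=c or cam(n); return cv2.projectPoints(np.atleast_2d(np.array(X,float)),cv2.Rodrigues(R)[0],t,K,d)[0].reshape(-1,2)
def onz(n,px,z,c=None):
    K,d,R,t=c or cam(n); u=cv2.undistortPoints(np.array([[px]],float),K,d).ravel()
    r=R.T@np.array([*u,1]); o=-R.T@t; return o+r*(z-o[2])/r[2]
E
python3 - <<'E'
from h import *
ims=[]
for n in ["scene","side","wrist"]:
    c=cam(n); im=vision.capture(n); cv2.imwrite(f"pics/{n}0.png",im)
    print(n,"campos",np.round(-c[2].T@c[3],3))
    for l,z in [("tub",0),("cap_left_top",.097),("cap_right_top",.097),("flap_hinge",.1),("flap_tab",.218),("tin_a",0),("mug",0),("bowl",.08)]:
        for r in vision.pinpoint(n,l)[:3]:
            print(l,round(r["conf"],2),np.round(r["pixel"],1),np.round(onz(n,r["pixel"],z,c),4))
s=telemetry.observe(); print(s["clock"],s["tcp_pos"],np.round(s["orientation"],3),s["ft_force"])
E
```

```text
scene campos [ 1.317 -0.463  0.649]
tub 0.88 [280.6 292.2] [ 0.6241 -0.1464  0.    ]
tub 0.83 [175.7 254.8] [ 0.3655 -0.3077  0.    ]
tub 0.78 [354.1 217.1] [0.4381 0.1794 0.    ]
cap_left_top 0.72 [300.1 251.5] [ 0.6296 -0.098   0.097 ]
cap_left_top 0.48 [188.1 219.4] [ 0.379  -0.2652  0.097 ]
cap_right_top 0.94 [256.9 264.9] [ 0.6266 -0.1973  0.097 ]
cap_right_top 0.43 [150.2 229.6] [ 0.3797 -0.3538  0.097 ]
flap_hinge 0.89 [269.2 239.2] [ 0.5575 -0.1366  0.1   ]
flap_hinge 0.76 [336.5 175.2] [0.3575 0.1684 0.1   ]
flap_hinge 0.61 [159.1 208.1] [ 0.2952 -0.312   0.1   ]
flap_tab 0.84 [264.  181.6] [ 0.512  -0.1201  0.218 ]
flap_tab 0.72 [173.6 233.8] [ 0.62   -0.3453  0.218 ]
flap_tab 0.66 [362.4 190.6] [0.6531 0.0398 0.218 ]
tin_a 0.86 [200.  308.2] [ 0.5841 -0.3172  0.    ]
tin_a 0.6 [353.4 277.4] [0.6626 0.0232 0.    ]
mug 0.73 [470.2 216.5] [0.6022 0.4681 0.    ]
bowl 0.73 [ 98.1 302.3] [ 0.5615 -0.4957  0.08  ]
side campos [ 0.088 -0.55   0.849]
tub 0.85 [215.1 254.2] [0.4164 0.1851 0.    ]
tub 0.67 [344.  412.9] [ 0.3573 -0.3041  0.    ]
cap_left_top 0.74 [396.9 267.8] [ 0.62
[... 592 characters left out ...]
  0.0283 -0.    ]
mug 0.82 [215.5 169.1] [ 0.6081  0.4568 -0.    ]
mug 0.52 [175.4 215.7] [ 0.4203  0.3707 -0.    ]
bowl 0.62 [505.1 394.3] [ 0.5491 -0.4986  0.08  ]
wrist campos [0.675 0.074 0.386]
tub 0.95 [282.5 312. ] [ 0.626  -0.1386  0.    ]
tub 0.62 [76.8 33.6] [0.4202 0.1796 0.    ]
cap_left_top 0.71 [285.5 326.7] [ 0.6406 -0.1009  0.097 ]
cap_right_top 0.94 [268.7 405.8] [ 0.62   -0.1949  0.097 ]
flap_hinge 0.64 [285.9 314.1] [ 0.6417 -0.0857  0.1   ]
tin_a 0.67 [308.4 176.8] [0.6601 0.0289 0.    ]
mug 0.58 [382.1 333.3] [ 0.7523 -0.1692  0.    ]
1.35 [ 6.74999535e-01 -3.15669120e-05  2.57393449e-01] [[ 0.  1. -0.]
 [ 1. -0. -0.]
 [-0. -0. -1.]] [ 0.11194625 -0.17596668 -0.84008869]
```

View pics/scene0.png

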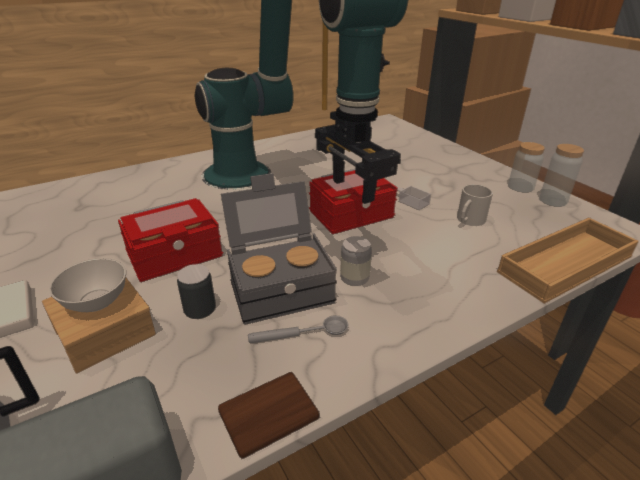

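View pics/side0.png

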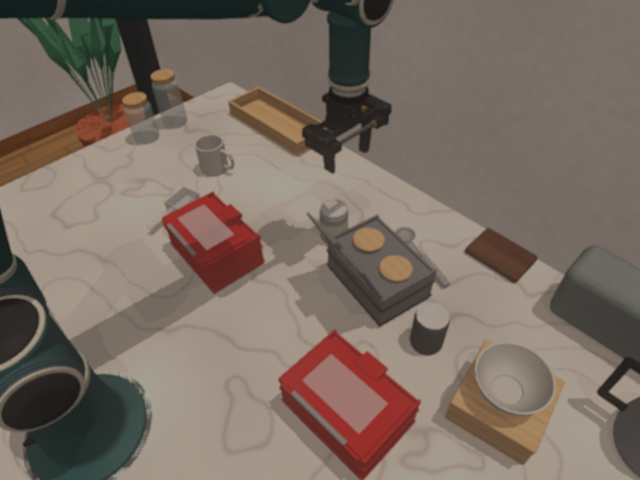

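The grey tub is the one with the open flap at scene ~(280,275) and side ~(380,270). Two red look-alikes and the tins stand nearby. Next I refine the tub pose from the bamboo discs and overlay the model.

```bash
cat > fit.py <<'E'
from h import *
from scipy.optimize import least_squares
boxes={"scene":(230,235,330,285),"side":(345,220,420,290),"wrist":(200,300,360,479)}
cams={n:cam(n) for n in boxes}; obs={}
for n,(a,b,c,d) in boxes.items():
    im=cv2.imread(f"pics/{n}0.png"); hsv=cv2.cvtColor(im,cv2.COLOR_BGR2HSV)
    m=cv2.inRange(hsv,(8,80,90),(28,255,255)); k=np.zeros_like(m); k[b:d,a:c]=m[b:d,a:c]
    N,lab,st,ce=cv2.connectedComponentsWithStats(k)
    print(n,[(st[i].tolist(),ce[i].round(1).tolist()) for i in range(1,N) if st[i,4]>150])
    obs[n]=[(ce[i],lab==i) for i in range(1,N) if st[i,4]>150]
def world(p,P):
    x,y,w=p; c,s=np.cos(w),np.sin(w); P=np.atleast_2d(P); return np.c_[x+c*P[:,0]-s*P[:,1],y+s*P[:,0]+c*P[:,1],P[:,2]]
a=np.linspace(0,2*np.pi,60,endpoint=False)
def disc(p,sy,h): return world(p,np.c_[.005+.034*np.cos(a),sy*.047+.034*np.sin(a),np.full(60,.090+h)])
def cen(n,p,sy,h):
    q=proj(n,disc(p,sy,h),cams[n]).astype(np.float32); M=cv2.moments(q.reshape(-1,1,2)); return np.array([M['m10'],M['m01']])/M['m00']
E
python3 - <<'E'
from fit import *
im=cv2.imread("pics/wrist0.png"); cv2.imwrite("pics/w1.png",im)
E
```

```text
scene [([286, 246, 33, 20, 529], [301.7, 255.4]), ([242, 255, 34, 22, 574], [258.2, 265.4])]
side [([353, 228, 32, 24, 616], [368.3, 239.3]), ([379, 255, 34, 27, 718], [395.4, 268.0])]
wrist [([251, 300, 73, 46, 3004], [287.0, 322.8]), ([240, 379, 120, 48, 3100], [280.6, 404.9])]
```

View pics/wrist0.png

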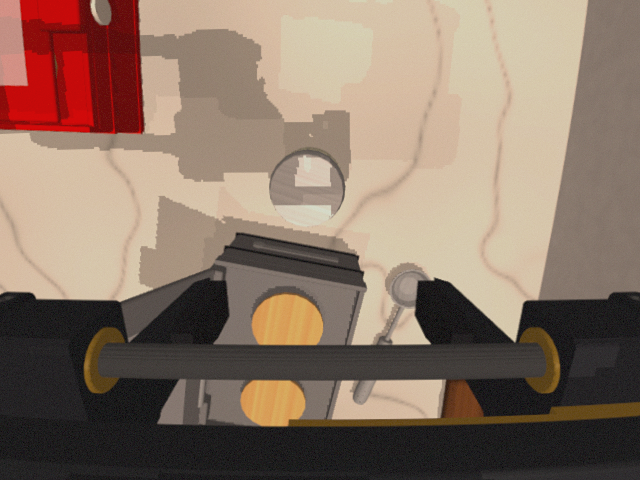

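```bash
cat >> fit.py <<'E'
cL={"scene":0,"side":0,"wrist":0}
def hull(n,p,sy,h):
    t=disc(p,sy,h); b=t.copy(); b[:,2]-=.005; return cv2.convexHull(proj(n,np.r_[t,b],cams[n]).astype(np.float32)).reshape(-1,2)
def ext(q): return np.r_[q.min(0),q.max(0)]
O={}
for n in("scene","side"):
    for i,sy in((0,1),(1,-1)):
        ys,xs=np.nonzero(obs[n][i][1]); O[n,sy]=np.array([xs.min()-.5,ys.min()-.5,xs.max()+.5,ys.max()+.5])
def res(v):
    p=v[:3]; r=[]
    for sy,h in((1,v[3]),(-1,v[4])):
        for n in("scene","side"): r+=list((ext(hull(n,p,sy,h))-O[n,sy])*1.0)
        e=ext(hull("wrist",p,sy,h)); 
        r+= list((e-np.array([250.5,291.5,323.5,0]))[:3]*.5) if sy>0 else [(e[0]-239.5)*.5,(e[2]-305.5)*.5]
    return np.r_[r,(v[3:]-.0075)/.001]
W=[]
if __name__=="__main__":
    s=least_squares(res,[.625,-.145,-.15,.0075,.0075],loss="soft_l1",x_scale=[.01,.01,.1,.003,.003])
    v=s.x; print(np.round(v,4)); print(np.round(s.fun,1))
    th=2.0; f=lambda r,y,zz=0:[-.07+r*np.cos(th),y,.1+r*np.sin(th)]
    pol=[([[-.07,-.1,.097],[.07,-.1,.097],[.07,.1,.097],[-.07,.1,.097]],(0,255,0)),([[-.07,-.1,0],[.07,-.1,0],[.07,.1,0],[-.07,.1,0]],(255,255,0)),
     ([f(0,-.093),f(.117,-.093),f(.117,-.025),f(.144,-.025),f(.144,.025),f(.117,.025),f(.117,.093),f(0,.093)],(0,0,255))]
    out=[]
    for n,(a0,b0) in {"scene":(200,150),"side":(290,190),"wrist":(110,180)}.items():
        im=cv2.resize(cv2.imread(f"pics/{n}0.png"),None,fx=4,fy=4,interpolation=cv2.INTER_CUBIC)
        for P,c in pol: cv2.polylines(im,[((proj(n,world(v[:3],P),cams[n])+.5)*4).astype(int)],True,c,1)
        for sy,h in((1,v[3]),(-1,v[4])): cv2.polylines(im,[((hull(n,v[:3],sy,h)+.5)*4).astype(int)],True,(255,0,255),1)
        W_,H_=(150,175) if n!="wrist" else (300,260)
        cr=im[b0*4:b0*4+H_*4,a0*4:a0*4+W_*4]; out.append(cv2.resize(cr,(400,int(400*cr.shape[0]/cr.shape[1])),interpolation=cv2.INTER_AREA)[:460])
    hh=max(o.shape[0] for o in out); out=[cv2.copyMakeBorder(o,0,hh-o.shape[0],0,0,0) for o in out]
    cv2.imwrite("pics/ov1.png",np.hstack(out[:2])); cv2.imwrite("pics/ov2.png",out[2])
E
python3 fit.py
```

```text
scene [([286, 246, 33, 20, 529], [301.7, 255.4]), ([242, 255, 34, 22, 574], [258.2, 265.4])]
side [([353, 228, 32, 24, 616], [368.3, 239.3]), ([379, 255, 34, 27, 718], [395.4, 268.0])]
wrist [([251, 300, 73, 46, 3004], [287.0, 322.8]), ([240, 379, 120, 48, 3100], [280.6, 404.9])]
[ 0.6281 -0.145  -0.1584  0.0077  0.0073]
[ 0.5 -0.6 -0.5  0.  -0.1  0.5 -0.6  0.9 -0.5 -0.4 -1.1  0.8 -0.4  0.2
 -0.5  1.5 -0.7  0.9 -0.8  0.9  0.8  0.2 -0.2]
```

View pics/ov1.png

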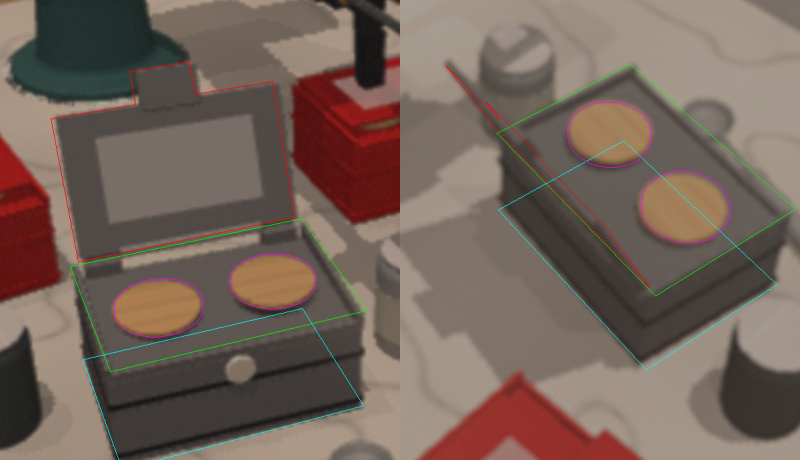

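View pics/ov2.png

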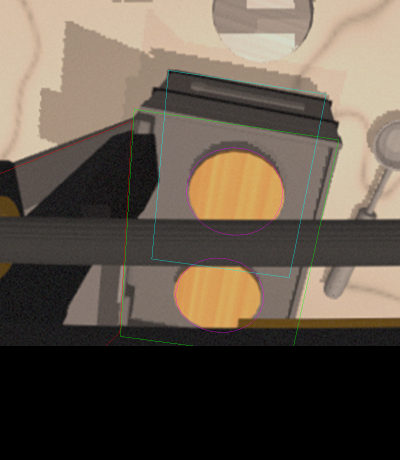

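Overlay fits within about 1–2 px: cap outlines, tub rims and the flap at 2.0 rad all coincide. So the tub is at (0.628, -0.145) with yaw -0.158. The caps are at (0.640, -0.099) and (0.626, -0.192). I move over the left cap with the tool's long side along the hinge and the fingers shut.

Emit:
carry_out(commands=[[[0, 0, -0.173, -4, -10, 0, 0], [0, 0, -0.346, -7, -20, 0, 0], [0, 0, -0.519, -11, -30, 0, 0], [0, 0, -0.692, -14, -40, 0, 0], [0, 0, -0.865, -18, -50, 0, 0], [0, 0, -1.038, -21, -60, 0, 0], [0, 0, -1.211, -25, -70, 0, 0], [0, 0, -1.384, -28, -80, 0, 0], [0, 0, -1.557, -32, -90, -20, 0], [0, 0, -1.729, -35, -99, -60, 0], [0, 0, -1.729, -35, -99, -110, 0], [0, 0, -1.729, -35, -99, -120, 0]]])

```text
clock: 2.85
tcp_pos: [0.6369, -0.0986, 0.1332]
orientation: [[0.987, -0.158, -0.008], [-0.158, -0.987, 0.002], [-0.008, -0.0, -1.0]]
ft_force: [0.1, 0.4, -0.8]
grip_width: 0.0002
grasp_force: 0.0
```

Emit:
carry_out(commands=[[[0, 0, 0, 0, 0, -10, 0], [0, 0, 0, 0, 0, -16, 0], [0, 0, 0, 0, 0, -20, 0], [0, 0, 0, 0, 0, -23, 0], [0, 0, 0, 0, 0, -26, 0], [0, 0, 0, 0, 0, -29, 0], [0, 0, 0, 0, 0, -30, 0], [0, 0, 0, 0, 0, -30, 0]]])

```text
clock: 3.85
tcp_pos: [0.6411, -0.0991, 0.1096]
orientation: [[0.988, -0.157, 0.003], [-0.157, -0.988, -0.0], [0.003, 0.0, -1.0]]
ft_force: [-2.4, 0.1, 5.3]
grip_width: 0.0004
grasp_force: 2.6
```

Emit:
carry_out(commands=[[[0, 0, 0, 0, 0, -2, 0], [0, 0, 0, 0, 0, -4, 0], [0, 0, 0, 0, 0, -5, 0], [0, 0, 0, 0, 0, -5, 0], [0, 0, 0, 0, 0, -5, 0]]])

```text
clock: 4.47
tcp_pos: [0.6412, -0.0991, 0.109]
orientation: [[0.988, -0.157, 0.003], [-0.157, -0.988, -0.001], [0.003, 0.0, -1.0]]
ft_force: [-11.2, 1.9, 24.8]
grip_width: 0.0005
grasp_force: 13.0
```

The force rose to 25 N at exactly the home height, so the left cap is home. Now the right cap.

Emit:
carry_out(commands=[[[0, 0, 0, 0, 0, 20, 0], [0, 0, 0, -2, -15, 38, 0], [0, 0, 0, -8, -50, 40, 0], [0, 0, 0, -15, -93, 38, 0], [0, 0, 0, -15, -93, 25, 0], [0, 0, 0, -15, -93, 18, 0], [0, 0, 0, -15, -93, 14, 0], [0, 0, 0, -15, -93, 10, 0], [0, 0, 0, -15, -93, 6, 0], [0, 0, 0, -15, -93, 2, 0], [0, 0, 0, -15, -93, -1, 0], [0, 0, 0, -15, -93, -1, 0]]])

```text
clock: 5.98
tcp_pos: [0.625, -0.1911, 0.1088]
orientation: [[0.988, -0.156, -0.001], [-0.156, -0.988, -0.0], [-0.001, 0.0, -1.0]]
ft_force: [-17.7, 5.6, 35.7]
grip_width: 0.0002
grasp_force: 18.0
```

Right cap home too (36 N at z = 0.1088). I lift off, turn back and go above the tab.

Emit:
carry_out(commands=[[[0, 0, 0, 0, 0, 30, 0], [0, 0, 0, 0, 0, 85, 0], [0, 0, 0.15, 0, 0, 140, 0], [0, 0, 0.32, -5, 2, 190, 0], [0, 0, 0.5, -20, 9, 200, 0.2], [0, 0, 0.68, -45, 22, 200, 0.4], [0, 0, 0.86, -70, 35, 200, 0.6], [0, 0, 1.04, -95, 47, 200, 0.6], [0, 0, 1.22, -120, 59, 200, 0.6], [0, 0, 1.4, -135, 66, 200, 0.6], [0, 0, 1.571, -145, 71, 200, 0.6], [0, 0, 1.571, -145, 71, 200, 0.6]]])

```text
clock: 7.48
tcp_pos: [0.4798, -0.1201, 0.3017]
orientation: [[0.158, 0.987, 0.001], [0.987, -0.158, -0.0], [0.0, 0.001, -1.0]]
ft_force: [-0.0, 0.4, -0.3]
grip_width: 0.0527
grasp_force: 0.0
```

Emit:
carry_out(commands=[[[-0.0226, -0.1412, 0, -1, 0, 0, 0.6], [-0.0451, -0.2824, 0, -2, 0, -5, 0.6], [-0.0677, -0.4236, 0, -3, 0, -12, 0.6], [-0.0677, -0.4236, 0, -3, 0, -19, 0.6], [-0.0677, -0.4236, 0, -3, 0, -19, 0.6]]])

```text
clock: 8.1
tcp_pos: [0.4774, -0.1211, 0.2825]
orientation: [[0.159, 0.899, 0.409], [0.987, -0.144, -0.065], [0.0, 0.414, -0.91]]
ft_force: [0.5, -0.3, 0.2]
grip_width: 0.0529
grasp_force: 0.0
```

```bash
cat > v.py <<'E'
import sys; from h import *
n=sys.argv[1]; x=[int(i) for i in sys.argv[3:7]]
s=telemetry.observe(); print(s["clock"],np.round(s["qpos"],3),s["tcp_pos"])
im=vision.capture(n); o=im[x[1]:x[3],x[0]:x[2]]; k=min(800/o.shape[1],600/o.shape[0])
cv2.imwrite(f"pics/{sys.argv[2]}.png",cv2.resize(o,None,fx=k,fy=k,interpolation=cv2.INTER_CUBIC))
E
python3 v.py wrist w2 0 0 640 480; python3 v.py side s2 240 130 460 330
```

```text
8.1 [-0.351 -0.371  2.215  0.103  0.881 -0.24 ] [ 0.4773934  -0.12105003  0.28246851]
8.15 [-0.351 -0.371  2.213  0.103  0.88  -0.241] [ 0.47811941 -0.12124456  0.28325313]
```

View pics/s2.png

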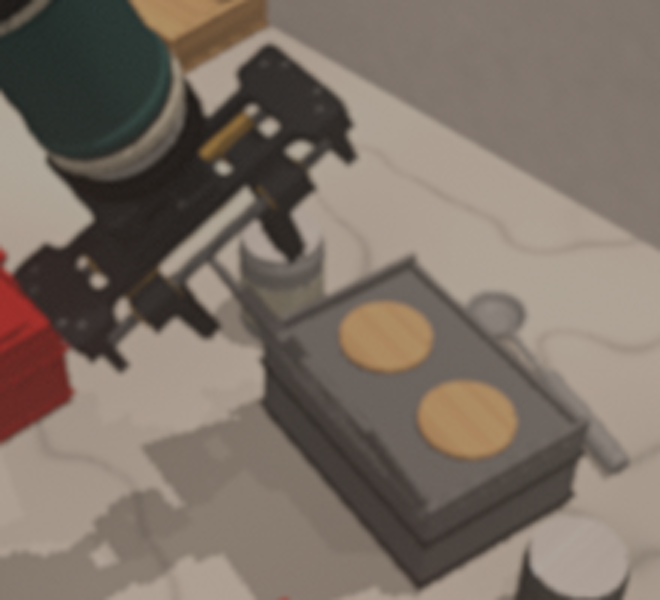

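Side view: the two fingers (at ~(190,310) and ~(285,235)) straddle the flap's plane (~(230,275)), and both caps are flush. I slide down the flap and close.

Emit:
carry_out(commands=[[[0, 0, 0, 7, -1, -16, 0.6], [0, 0, 0, 14, -2, -32, 0.6], [0, 0, 0, 21, -3, -48, 0.6], [0, 0, 0, 28.5, -4.5, -63.5, 0.6], [0, 0, 0, 28.5, -4.5, -63.5, 0.6]]])

```text
clock: 8.82
tcp_pos: [0.5062, -0.1255, 0.218]
orientation: [[0.157, 0.899, 0.408], [0.988, -0.143, -0.065], [0.0, 0.413, -0.911]]
ft_force: [1.1, -0.2, 0.6]
grip_width: 0.0527
grasp_force: 0.0
```

Emit:
carry_out(commands=[[[0, 0, 0, 0, 0, 0, 0.4], [0, 0, 0, 0, 0, 0, 0.2], [0, 0, 0, 0, 0, 0, 0], [0, 0, 0, 0, 0, 0, 0], [0, 0, 0, 0, 0, 0, 0], [0, 0, 0, 0, 0, 0, 0], [0, 0, 0, 0, 0, 0, 0]]])

```text
clock: 9.7
tcp_pos: [0.5056, -0.1256, 0.2193]
orientation: [[0.158, 0.898, 0.411], [0.987, -0.143, -0.066], [-0.0, 0.416, -0.909]]
ft_force: [-1.7, 0.7, 3.0]
grip_width: 0.0103
grasp_force: 30.0
```

```bash
python3 v.py scene c2 200 130 360 250; python3 - <<'E'
from h import *
s=telemetry.observe(); print(s["ft_force"],s["ft_torque"],s["grip_width"])
E
```

```text
9.7 [-0.337 -0.252  2.25   0.112  0.723 -0.247] [ 0.50558665 -0.12555369  0.21926881]
[-2.39513811  0.20390128  4.02932054] [ 0.21148688  0.36721954 -0.33978231] 0.010060548927042454
```

View pics/c2.png

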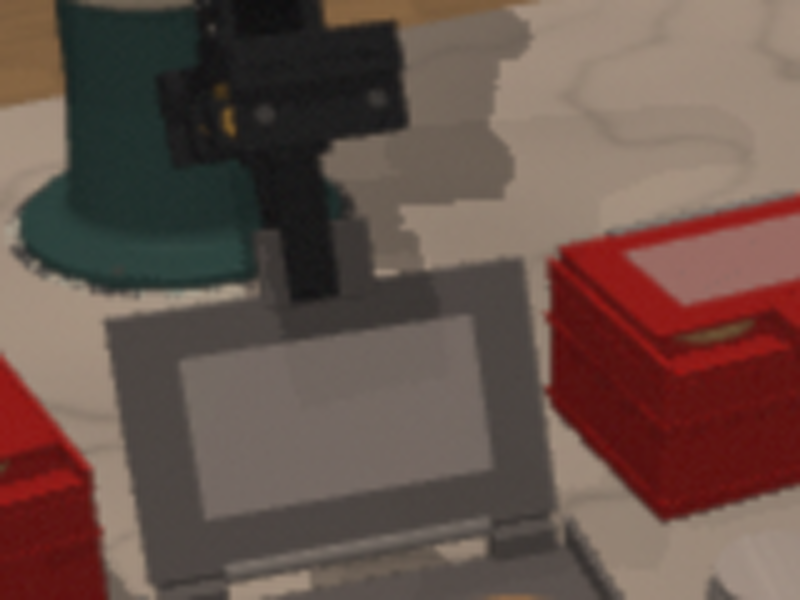

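Scene view: one finger stands on the tab at ~(315,235) of the crop, within its width. Grip is 10 mm wide at 30 N with little side force. I swing along the arc to upright.

Emit:
carry_out(commands=[[[0.0056, 0.0353, 0, 4.2, -0.7, 1.9, 0], [0.0113, 0.0706, 0, 8.5, -1.4, 3.6, 0], [0.0169, 0.1059, 0, 12.8, -2.0, 5.1, 0], [0.0226, 0.1412, 0, 17.2, -2.7, 6.5, 0], [0.0282, 0.1765, 0, 21.6, -3.5, 7.7, 0], [0.0338, 0.2118, 0, 26.1, -4.2, 8.8, 0], [0.0395, 0.2471, 0, 30.6, -4.9, 9.7, 0], [0.0451, 0.2824, 0, 35.1, -5.6, 10.5, 0], [0.0508, 0.3177, 0, 39.6, -6.3, 11.1, 0], [0.0564, 0.353, 0, 44.2, -7.1, 11.5, 0], [0.062, 0.3883, 0, 48.8, -7.8, 11.7, 0], [0.0677, 0.4236, 0, 53.4, -8.5, 11.8, 0]]])

```text
clock: 11.25
tcp_pos: [0.5594, -0.1359, 0.231]
orientation: [[0.158, 0.987, -0.0], [0.987, -0.158, -0.003], [-0.003, 0.0, -1.0]]
ft_force: [-0.1, -6.6, 0.9]
grip_width: 0.0098
grasp_force: 30.0
```

Emit:
carry_out(commands=[[[0, 0, 0, 0, 0, 0, 0], [0, 0, 0, 0, 0, 0, 0], [0, 0, 0, 0, 0, 0, 0], [0, 0, 0, 0, 0, 0, 0]]])

```text
clock: 11.75
tcp_pos: [0.5592, -0.1359, 0.231]
orientation: [[0.158, 0.987, 0.001], [0.987, -0.158, -0.003], [-0.003, 0.001, -1.0]]
ft_force: [-1.2, -6.0, 0.9]
grip_width: 0.0103
grasp_force: 30.0
```

```bash
python3 v.py side s3 240 130 460 330; python3 v.py scene c3 200 130 360 250; python3 - <<'E'
from h import *
s=telemetry.observe(); R=np.array(s["orientation"]); print(R.round(4).tolist(),s["ft_force"],s["ft_torque"],s["grip_width"])
E
```

```text
11.75 [-0.28   0.094  1.852 -0.003  1.194 -0.12 ] [ 0.55923239 -0.13589851  0.23100744]
11.8 [-0.28   0.094  1.852 -0.003  1.194 -0.12 ] [ 0.5592551  -0.13591054  0.23102695]
[[0.1578, 0.9875, 0.0008], [0.9875, -0.1578, -0.0033], [-0.0031, 0.0013, -1.0]] [-1.23651767 -5.13490184  2.04867528] [-0.61127917  0.09709453 -0.41377157] 0.009951034932689668
```

View pics/s3.png

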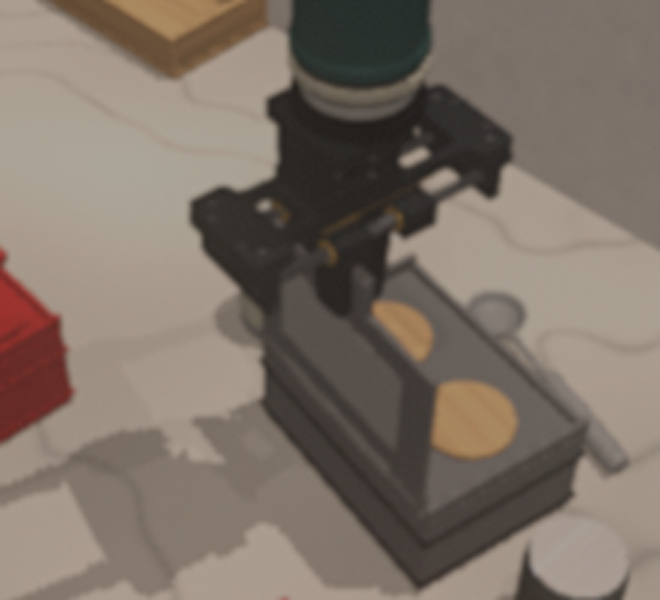

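The flap stands upright in the grip at ~(345,300). There is a 6 N side load along the hinge, so I ease it by 2 mm and check the angle by overlay.

Emit:
carry_out(commands=[[[0, 0, 0, 0, -1, 0, 0], [0, 0, 0, 0, -2, 0, 0], [0, 0, 0, 0, -2, 0, 0], [0, 0, 0, 0, -2, 0, 0]]])

```text
clock: 12.35
tcp_pos: [0.5592, -0.136, 0.231]
orientation: [[0.157, 0.988, 0.001], [0.988, -0.157, -0.0], [-0.0, 0.001, -1.0]]
ft_force: [-0.8, -1.6, 3.5]
grip_width: 0.0095
grasp_force: 30.0
```

```bash
cat > ov.py <<'E'
from fit import *
s=telemetry.observe(); print(s["tcp_pos"],np.round(s["ft_force"],1),np.round(s["ft_torque"],2),np.round(s["orientation"],4).tolist())
out=[]
for n,(a0,b0,w,h) in {"scene":(215,160,120,105),"side":(310,190,120,105)}.items():
    im=vision.capture(n)
    for l in("flap_tab","flap_hinge"):
        r=vision.pinpoint(n,l); print(n,l,[(round(q["conf"],2),np.round(q["pixel"],1).tolist()) for q in r[:3]])
    im=cv2.resize(im,None,fx=6,fy=6,interpolation=cv2.INTER_CUBIC)
    for th,c in((1.571,(0,0,255)),(1.631,(0,255,0))):
        f=lambda r,y:[-.07+r*np.cos(th),y,.1+r*np.sin(th)]
        P=[f(0,-.093),f(.117,-.093),f(.117,-.025),f(.144,-.025),f(.144,.025),f(.117,.025),f(.117,.093),f(0,.093)]
        q=proj(n,world([.6281,-.145,-.1584],P),cams[n]); cv2.polylines(im,[((q+.5)*6).astype(int)],True,c,1)
    out.append(cv2.resize(im[b0*6:(b0+h)*6,a0*6:(a0+w)*6],(400,350),interpolation=cv2.INTER_AREA))
cv2.imwrite("pics/ov3.png",np.hstack(out))
E
python3 ov.py|grep -v "\[(\["
```

```text
[ 0.55918449 -0.13602221  0.23101636] [-0.8 -1.6  3.5] [-0.06 -0.06 -0.39] [[0.1572, 0.9876, 0.0007], [0.9876, -0.1572, -0.0003], [-0.0002, 0.0008, -1.0]]
scene flap_tab [(0.89, [174.8, 231.1]), (0.85, [365.3, 193.1])]
scene flap_hinge [(0.91, [272.0, 241.0]), (0.89, [159.4, 206.3]), (0.73, [195.7, 309.0])]
side flap_tab [(0.86, [355.8, 220.7]), (0.59, [372.9, 366.9]), (0.56, [229.7, 214.1])]
side flap_hinge [(0.94, [183.2, 241.6]), (0.93, [350.9, 271.1]), (0.69, [316.8, 417.1])]
```

View pics/ov3.png

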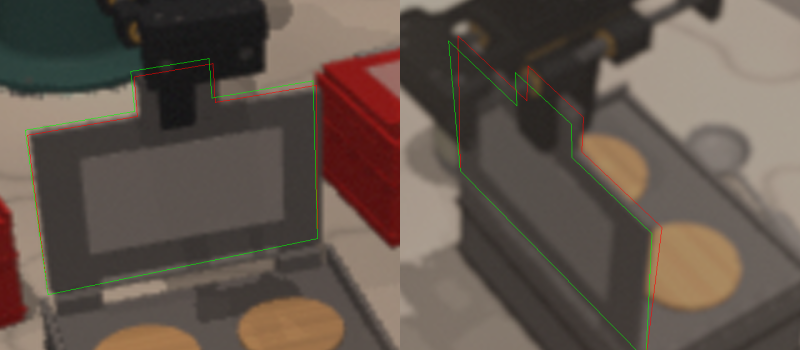

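```bash
cat > ov4.py <<'E'
from fit import *
out=[]
for n,(a0,b0,w,h) in {"side":(360,225,40,60),"scene":(212,170,40,60)}.items():
    im=cv2.resize(vision.capture(n),None,fx=10,fy=10,interpolation=cv2.INTER_NEAREST)
    for th,c in((1.571,(0,0,255)),(1.611,(0,255,0)),(1.531,(255,128,0))):
      for o in(-.003,.003):
        f=lambda r,y:[-.07+r*np.cos(th)-o*np.sin(th),y,.1+r*np.sin(th)+o*np.cos(th)]
        q=proj(n,world([.6281,-.145,-.1584],[f(0,-.093),f(.117,-.093),f(.117,-.025)]),cams[n]); cv2.polylines(im,[((q+.5)*10).astype(int)],False,c,1)
    out.append(im[b0*10:(b0+h)*10,a0*10:(a0+w)*10])
cv2.imwrite("pics/ov4.png",np.hstack(out))
E
python3 ov4.py >/dev/null
```

```text
(no output)
```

View pics/ov4.png

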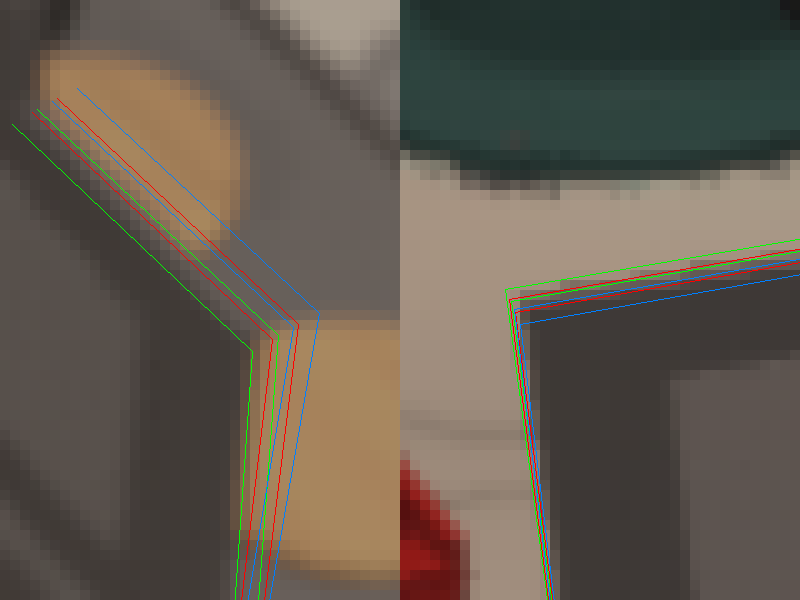

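Side view suggests up to about 0.04 rad beyond upright, while the tool orientation says 1.571. That difference is near the calibration error. I measure it sub-pixel, using the start picture (known 2.0 rad) to cancel camera bias.

```bash
cat > th.py <<'E'
from fit import *
import warnings
def pt(th,r,y,o): # o>0: towards outer (-x) face
    return np.c_[-.07+r*np.cos(th)-o*np.sin(th),y+0*r,.1+r*np.sin(th)+o*np.cos(th)]
def edge(n,g,th,o,p=(.6281,-.145,-.1584)):
    rs=np.linspace(.108,.126,91); pr=[]
    for y in np.r_[np.linspace(-.08,-.04,15),np.linspace(.045,.08,15)]:
        q=proj(n,world(p,pt(th,rs,y,o)),cams[n]).astype(np.float32)
        pr.append(cv2.remap(g,q[:,0].copy(),q[:,1].copy(),cv2.INTER_CUBIC).ravel())
    m=np.array(pr); out=[]
    for a in(m[:15].mean(0),m[15:].mean(0)):
        d=np.gradient(cv2.GaussianBlur(a.reshape(1,-1),(0,0),3).ravel()); i=np.argmax(d); out+= [round(rs[i]*1e3,1)]
    return out,m[:15].mean(0)[::10].round().astype(int).tolist(),m[15:].mean(0)[::10].round().astype(int).tolist()
G=lambda im:cv2.cvtColor(im,cv2.COLOR_BGR2GRAY).astype(np.float32)
s0,d0=[G(cv2.imread(f"pics/{n}0.png")) for n in("scene","side")]
s1,d1=[G(np.mean([vision.capture(n) for _ in range(4)],0).astype(np.uint8)) for n in("scene","side")]
print("scene th=2.0",edge("scene",s0,2.0,-.003))
for th in(1.531,1.571,1.611,1.651): print("scene",th,edge("scene",s1,th,-.003)); print("side",th,edge("side",d1,th,.003))
c=cams["side"]
# hinge-side rims as fixed reference: +x rim outer top edge and -x, profile along tub x at z
for n,g in(("scene",s1),("side",d1)):
    for nm,xs,z in(("+x rim z.091",np.linspace(.05,.09,81),.091),):
        m=[]
        for y in np.linspace(-.08,.08,30):
            q=proj(n,world([.6281,-.145,-.1584],np.c_[xs,y+0*xs,z+0*xs]),cams[n]).astype(np.float32)
            m.append(cv2.remap(g,q[:,0].copy(),q[:,1].copy(),cv2.INTER_CUBIC).ravel())
        print(n,nm,np.mean(m,0)[::4].round().astype(int).tolist())
t=telemetry.observe(); print(t["clock"],np.round(t["tcp_pos"],4),np.round(t["ft_force"],1))
E
python3 th.py|grep -v "\[(\["
```

```text
scene th=2.0 ([np.float64(117.8), np.float64(114.8)], [75, 75, 75, 75, 87, 125, 155, 154, 129, 86], [75, 75, 76, 84, 98, 105, 106, 106, 106, 106])
scene 1.531 ([np.float64(122.8), np.float64(120.2)], [58, 58, 58, 58, 58, 61, 79, 106, 139, 153], [58, 58, 58, 58, 64, 81, 100, 120, 126, 124])
side 1.531 ([np.float64(112.2), np.float64(110.4)], [89, 97, 104, 113, 120, 125, 128, 129, 129, 127], [52, 53, 54, 55, 55, 54, 52, 50, 49, 49])
scene 1.571 ([np.float64(120.0), np.float64(117.4)], [58, 58, 58, 58, 67, 89, 120, 148, 153, 153], [58, 58, 59, 69, 87, 108, 123, 124, 121, 122])
side 1.571 ([np.float64(120.2), np.float64(117.6)], [61, 67, 75, 83, 92, 100, 109, 118, 126, 130], [50, 50, 50, 50, 50, 52, 53, 54, 55, 55])
scene 1.611 ([np.float64(117.4), np.float64(115.0)], [58, 58, 59, 71, 96, 129, 151, 153, 153, 154], [58, 60, 73, 91, 111, 123, 122, 120, 122, 124])
side 1.611 ([np.float64(120.6), np.float64(125.0)], [58, 58, 58, 59, 61, 66, 74, 82, 90, 99], [49, 48, 48, 48, 47, 47, 47, 47, 47, 48])
scene 1.651 ([np.float64(115.2), np.float64(113.0)], [58, 59, 73, 100, 133, 152, 153, 153, 154, 154], [60, 74, 92, 112, 122, 120, 119, 121, 123, 124])
side 1.651 ([np.float64(124.8), np.float64(119.6)], [66, 63, 60, 59, 58, 58, 58, 58, 59, 62], [50, 48, 48, 47, 47, 47, 47, 47, 47, 46])
scene +x rim z.091 [83, 84, 84, 84, 84, 85, 85, 84, 84, 83, 78, 70, 63, 61, 63, 66, 68, 68, 67, 67, 67]
side +x rim z.091 [98, 98, 97, 95, 88, 82, 79, 83, 94, 106, 117, 125, 129, 132, 135, 140, 143, 145, 146, 146, 147]
13.15 [ 0.5591 -0.136   0.231 ] [ 0.4 -1.8  5.1]
```

The tool orientation gives 1.571 rad. The sub-pixel check gives about 1.58 ± 0.015 once the light top strip is allowed for, so the two agree. The grip is steady and the loads are small, so I hand in.

```bash
python3 -c "
from bench import order; print(order.sign_off())"
```

```text
the job is handed in; nothing more can be done
None
```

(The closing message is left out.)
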